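Fit and latch the cover of a terminal box

ROBOT

A 6-joint arm with a two-finger parallel gripper is mounted at the origin on a cart in front of the work surface, level with it; the furniture and walls round the work are solid. World frame = base frame: x ahead of the robot, y to its left, z up, the work surface at z = 0. Lengths are in mm, angles in rad, forces in N, time in s.
With the tool pointing down it reaches from about 300 to 775 mm from the base axis. Payload 14.6 kg.
Tool frame: the origin (TCP) lies at the very end of the fingers, on their centre line; the grasp point (between the pads) lies 19 mm behind it; z points along the fingers, y is the line along which they close (so a half turn about z gives the same grasp; the last joint's range is limited). The gripper opens to 94 mm and grips with 3 to 60 N. Pads are 16 mm wide; open, the fingers measure 119 mm over their backs; the gripper's body (75 mm by 177 mm) begins 78 mm behind the grasp point.
Start: joints at [-0.067, 0.3, 1.521, -0, 1.321, -0.067], TCP at [549.99, -0.002, 205.446] pointing down, gripper open.
Joint ranges: [-3.03, 3.03], [-0.79, 2.21], [0.23, 2.52], [-1.04, 4.18], [0, 3.07], [-2.55, 2.55]. Speed limits (rad/s): [2.22, 2.22, 2.57, 3.14, 3.14, 3.14].

INTERFACE

Orientations are given as [roll, pitch, yaw] about the fixed x, y, z axes, in that order (R = Rz(yaw) Ry(pitch) Rx(roll)).
In Python, from cell import manip, eyes, ticket gives the robot as it stands. The module is installed in compiled form; this text tells all that it offers.
- The arm moves only by the tool arm_command, never from a script. Its argument "plan" is a list of rows, each a list of 5 numbers: the opening, from -1 (shut) to 1 (fully open), then the shift along the tool's x, y, z in m, then the turn about the tool's z in rad. In form: [[jaw, dx, dy, dz, roll], ...]. A call has 1 to 20 rows; each row shifts and turns the commanded pose from where the row before left it, along the tool's axes as they then stand; what a row does not reach is not made up. A row lasts 1/8 s, in which the tool goes at most 62.5 mm and 10.7 degrees, less where a joint would pass 70% of its speed; a pose out of reach is approached as far as the arm can. A call is refused whole if a number of a shift passes 0.0625 or a number of a turn 0.188, either way. A call with a gripper value outside its range is refused whole. The fingers move at their own pace and stop on an object; "newtons" is the grip in N (left out, the last holds). Time passes only in rows, so rows that do not move let the fingers close. It gives the time, the measured TCP pose, the force, the opening and the grip force at its end, in the units of the state.
- manip.read_state(): the state, without advancing time (a new reading comes with each control period).
- eyes.camera(name): name is "scene" or "side" or "wrist"; returns a dict with "img" (384x512x3 uint8, blue, green, red), "z_map" (384x512 float32, mm along the optical axis (not along the pixel's ray), 0 where there is no reading), "fx", "fy", "cx", "cy" (pixels), "eye" and "orientation" of the camera in the world. Camera axes: x right, y down, z forward; pixel columns grow to the right and rows downward; lengths in mm; the calibration is good to about 2 mm. A picture is of the moment at which its call begins.
- ticket.sign_off(): hands the job in; it is judged then, once.
The state is a dict: "clock": time; "joints": joint angles; "qd": joint speeds; "effort": joint torques, N m; "eef_pos": TCP position; "eef_rot": TCP orientation; "wrist_force": force on the tool from outside, world axes, zero at the start; "moment": the same for the moment, N m; "finger_gap": finger opening in mm; "finger_force": force on a finger pad.
Only numpy, scipy, OpenCV 4.12 (cv2) and the standard library are available. Lean on these libraries where they do the work, as an engineer would, in place of code of your own. Each camera call takes 0.05 s, during which the arm holds its last target. There are 200 camera calls.

TASK

Put the blue cover plate on the open grey terminal box: lay it on the two studs, slide it about gently until both holes drop over the studs and it lies flat and fully home on the cross bars, never pressing it on the box with more than 60 N. Then swing the yellow swivel latch all the way over the cover's edge, let go, and leave the other things on the desk where they are.

Things in the scene. Friction and masses are not known exactly. Their poses are not given: they have to be found in the camera images.
- cover: Loose blue cover plate, 70 (own x) x 170 (own y) x 5 mm, about 0.3 kg; origin: centre of its underside. Two round 13 mm through holes at y = -65 and +65 mm, x = 0; fits either way round. Black bridge handle on top, along y: bar 12 mm wide (x), 60 mm long (y), 20 to 42 mm above the underside, on two legs. Starts flat on the desk, handle up.
- terminal_box: Fixed grey open box, 112 (own x) x 200 (own y) mm, rim 60 mm high; origin: centre of its underside; own x roughly away from the robot. Modules inside stay below the cover. Two cross bars lie over the rim, top at z = 65 mm (seated, the cover's underside is there), each with one upright steel stud, 10 mm across, tip at z = 77 mm with a 1 mm chamfer.
- studs_nominal (a point): Nominal midpoint between the feet of the studs, 65 mm above the box's origin, box axes. The studs are 130 mm apart on a line parallel to y, nominally at y = -65 and +65 mm. The bars were clamped by hand: the real pair is shifted as one by up to 7 mm in x and up to 7 mm in y. The shift is not reported, and is fixed during a run.
- latch (a joint): Swivel latch, yellow bar 5 mm thick, underside 72 mm above the desk. 0 = open, arm along the box's +y beside the cover; turns clockwise from above to its stop at 1.57 rad, arm along the box's +x over the cover's edge. Starts at 0 to 0.3, slight friction (0.06 N m), stays where it is left. Arm 56 mm long; the tail with the knob points the opposite way.
- latch_axis (a point): Point on the latch's vertical axis, at x = -66, y = 0, z = 72 mm of the box (its near side), box axes.
- latch_knob (a point): Top centre of the upright black round knob on the latch's tail, 12 mm across, 24 mm tall, 40 mm from the axis; top 101 mm above the desk. Seen from the axis it lies towards the box's -y at joint 0 and towards its -x at 1.57.
- screwdriver: Loose red screwdriver, 201 mm long, 29 mm thick, bystander; origin under its centre.
- tape_measure: Loose orange pocket tape measure, 36 x 84 x 62 mm, bystander; origin under its centre.
- spare_module: Loose light grey spare rail module, 88 x 18 x 58 mm, standing upright, bystander; origin under its centre.
- marker: Loose blue and white marker pen, 135 mm long, 17 mm thick, bystander; origin under its centre.
Mind the look-alikes: they are no part of the job. There is more than one size of the cover; the one meant has the size given above.

How it is judged (in metres and radians):
On the way:
1. the cover is home: both holes over the studs, flat on the cross bars, latch still open (z of cover in the frame of terminal_box between 0.063 and 0.0668 m and horizontal distance between cover and terminal_box below 0.014 m and angle between the y axis of cover and the y axis of terminal_box, either way round below 0.06 rad and angle between cover's own z axis and vertical below 0.03 rad and value of joint latch below 0.8 rad), for 0.2 s.
At the end, for the whole second after the job is handed in: Cover home on the cross bars, studs through both holes: underside 63 to 66.8 mm above the box's underside, centre within 14 mm of the box's centre, long axis within 0.06 rad of the box's, tilt under 0.03 rad; latch at 1.3 rad or more; all at rest (z of cover in the frame of terminal_box between 0.063 and 0.0668 m and horizontal distance between cover and terminal_box below 0.014 m and angle between the y axis of cover and the y axis of terminal_box, either way round below 0.06 rad and angle between cover's own z axis and vertical below 0.03 rad and value of joint latch above 1.3 rad and linear speed of cover below 0.02 m/s and velocity of joint latch below 0.05 rad/s); the robot touches nothing.
It fails at once if the cover is pressed on the box with more than 60 N (contact force between cover and terminal_box above 60 N).
It fails at once if the tape measure, spare module, marker or screwdriver is moved more than 30 mm (distance of any of tape_measure, spare_module, marker, screwdriver from where it was at the start of the episode above 0.03 m).
It also fails if it takes over 72 s, if anything falls off the work surface, if the arm or the gripper's body presses on something with over 40 N, if the wrist force passes 120 N, or if a joint passes its speed limit or range.

## Working session

There is one attempt and no reset: what is moved stays moved. The work goes in short steps, Python scripts to look and compute and a tool call to move; the robot and the scene stay as the last step left them, time stands still between calls to the robot, and variables do not carry over. Pictures are saved under pics/ and viewed, at most 10 in all, crops included, and the job is handed in when it is done.

Besides the shell and the picture viewer there is one more tool, called after "Call:" in YAML: its name, and indented under it one key for each argument. arm_command: Moves the arm, as the interface text tells. Its arguments: {"type":"object","properties":{"plan":{"type":"array"},"newtons":{"type":"number"}},"required":["plan"]}

```bash
mkdir -p pics; cat > h.py <<'E'
import numpy as np, cv2, pickle
from scipy.spatial.transform import Rotation as R
from cell import manip, eyes, ticket
def shot(n,f):
    c=eyes.camera(n); cv2.imwrite(f'pics/{f}.png',c['img']); pickle.dump(c,open(f'pics/{f}.pkl','wb')); return c
def load(f): return pickle.load(open(f'pics/{f}.pkl','rb'))
def rot(c):
    o=np.array(c['orientation'],float)
    return o if o.shape==(3,3) else R.from_euler('xyz',o).as_matrix()
def cloud(c):
    v,u=np.mgrid[:384,:512]; z=c['z_map']
    p=np.stack([(u-c['cx'])/c['fx']*z,(v-c['cy'])/c['fy']*z,z],-1)
    return p@rot(c).T+np.array(c['eye'])
def ray(c,u,v,h):
    d=rot(c)@np.array([(u-c['cx'])/c['fx'],(v-c['cy'])/c['fy'],1]); e=np.array(c['eye'])
    return e+d*(h-e[2])/d[2]
E
python3 - <<'E'
from h import *
cs=[shot(n,n+'0') for n in('scene','side','wrist')]
for c in cs: print(c['eye'],c['orientation'],c['fx'],c['cx'],c['cy'])
print(manip.read_state())
E
```

```text
[123.27925434 874.7480303  907.00710806] [-2.28782797 -0.01656299 -2.6579504 ] 446.9845821476448 255.72539522837866 187.7534234253745
[ 430.19088016 -914.31515572  926.93800727] [-2.28708201e+00  3.19110343e-04 -9.70047424e-02] 347.9162264477938 251.53455903290862 190.36068204761392
[550.97408885  78.51628417 383.78286913] [2.86914208e+00 9.75963564e-04 5.43917299e-04] 294.9749697333159 254.946171521403 190.94579524603247
{'clock': 0.15, 'joints': array([-6.66297517e-02,  3.00353876e-01,  1.52142884e+00, -3.30094860e-05,
        1.32071818e+00, -6.65988199e-02]), 'qd': array([-3.48154179e-05, -1.75501351e-03, -2.01359197e-03, -1.08603888e-03,
        1.12228575e-03,  2.14138471e-04]), 'effort': array([-2.50185103e-04, -5.31960297e+01, -3.52822959e+01,  7.07691838e-02,
        2.35654798e-02, -3.66386917e-05]), 'eef_pos': array([ 5.49797263e+02, -1.44434013e-02,  2.05015040e+02]), 'eef_rot': array([-3.14068430e+00, -2.85386674e-05,  1.57077357e+00]), 'wrist_force': array([-0.29988228,  0.36329263, -0.47020107]), 'moment': array([-0.0375455 , -0.02364767, -0.0087417 ]), 'finger_force': 0.0, 'finger_gap': 94.15273684250968}
```

View pics/scene0.png

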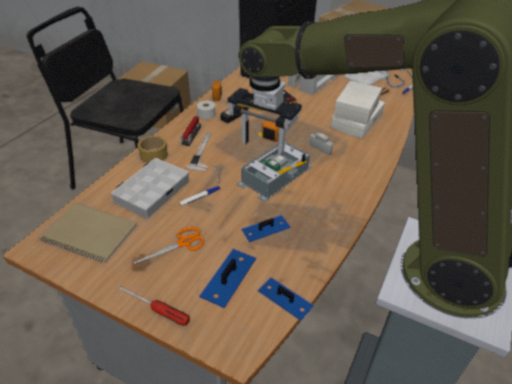

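The scene picture shows the box at about (277,170) under the gripper, with its yellow latch at about (290,168). There are three blue covers, at (265,228), (229,277) and (285,297). I'll measure each cover's size from the depth data.

```bash
python3 - <<'E'
from h import *
out=[]
for f in('scene0','side0'):
    c=load(f); P=cloud(c); hsv=cv2.cvtColor(c['img'],cv2.COLOR_BGR2HSV)
    m=((hsv[...,0]>100)&(hsv[...,0]<125)&(hsv[...,1]>130)&(hsv[...,2]>50)).astype(np.uint8)
    m=cv2.morphologyEx(m,cv2.MORPH_CLOSE,np.ones((3,3)))
    n,l,s,ce=cv2.connectedComponentsWithStats(m)
    for i in range(1,n):
        if s[i,4]<100: continue
        vs,us=np.nonzero(l==i)
        cs=max(cv2.findContours((l==i).astype(np.uint8),0,1)[0],key=len)[:,0]
        q=np.array([ray(c,u,v,5)[:2] for u,v in cs],np.float32)
        r=cv2.minAreaRect(q); print(f,ce[i].round(),s[i,4],np.round(r[0]),np.round(r[1]),round(r[2],1), np.round(cv2.boxPoints(r)).tolist(),'z',np.median(P[l==i][:,2]).round(1))
a=load('scene0')['img']; b=load('side0')['img']
A=cv2.resize(a[200:340,190:330],(400,400),interpolation=2); 
cv2.imwrite('pics/v1.png',np.hstack([A,cv2.resize(b,(400,300))[:,:,:] if 0 else cv2.copyMakeBorder(cv2.resize(b,(400,300)),0,100,0,0,0)]))
E
```

```text
scene0 [266. 229.] 495 [488.  89.] [124.  49.] 54.1 [[431.0, 53.0], [471.0, 24.0], [544.0, 125.0], [504.0, 153.0]] z 3.1
scene0 [227. 279.] 1244 [495. 282.] [ 66. 166.] 1.3 [[460.0, 365.0], [463.0, 199.0], [530.0, 200.0], [526.0, 366.0]] z 4.3
scene0 [286. 299.] 779 [342. 273.] [ 50. 124.] 78.1 [[276.0, 261.0], [398.0, 235.0], [409.0, 285.0], [287.0, 310.0]] z 3.3
side0 [239. 172.] 223 [497. 275.] [ 59. 156.] 1.3 [[466.0, 352.0], [469.0, 197.0], [529.0, 198.0], [525.0, 353.0]] z 3.9
side0 [205. 174.] 166 [346. 264.] [ 41. 120.] 77.9 [[283.0, 257.0], [400.0, 232.0], [409.0, 272.0], [291.0, 297.0]] z 2.6
side0 [242. 202.] 223 [492.  79.] [121.  45.] 51.6 [[437.0, 46.0], [472.0, 18.0], [547.0, 112.0], [512.0, 140.0]] z 2.6
```

View pics/v1.png

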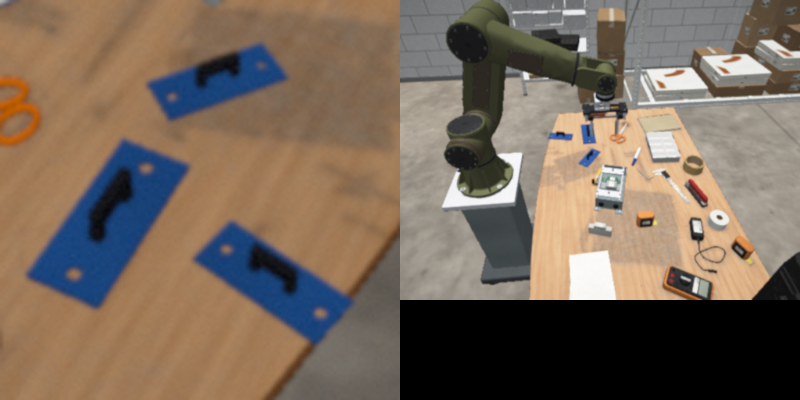

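View pics/wrist0.png

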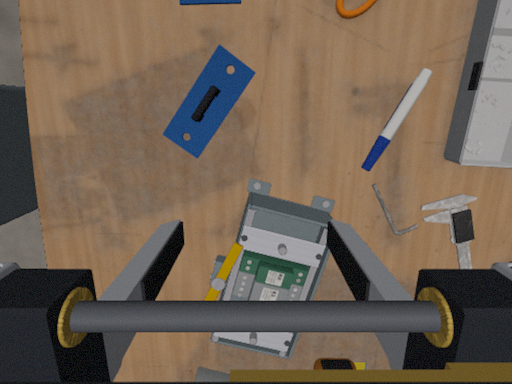

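Size picks out the right cover. The one at (229,277) measures about 68×168 mm, while the ones at (265,228) and (285,297) are about 50×124. The enlarged crop confirms it as the big plate with a handle. The wrist view shows the stud tips at about (282,249) and (253,340), and the latch axis at (218,284).

```bash
python3 - <<'E'
from h import *
c=load('wrist0'); P=cloud(c)
for n,u,v,h in[('s1',282,249,77),('s2',253,340,77),('axis',218,284,77),('rimFL',249,193,60),('rimFR',331,213,60),('rimNL',214,345,60),('rimNR',289,357,60),('latchtip',238,248,77)]:
    print(n,ray(c,u,v,h).round(1),P[v,u].round(1))
im=c['img'][170:380,170:360]; cv2.imwrite('pics/v2.png',cv2.resize(im,None,fx=2.8,fy=2.8,interpolation=2)) 
c=shot('wrist','w1')
# bystanders coarse
for f,u,v in[('scene0',172,312),('scene0',200,195),('scene0',270,130),('scene0',320,140)]:
    print(f,u,v,cloud(load(f))[v,u].round())
E
```

```text
s1 [581.7 -76.   77. ] [581.9 -77.1  74.9]
s2 [ 548.4 -201.8   77. ] [ 548.4 -203.3   75.3]
axis [ 507.  -121.7   77. ] [ 507.1 -121.3   77.6]
rimFL [543.9 -14.4  60. ] [543.  -27.1  15.6]
rimFR [639.2 -38.5  60. ] [655.8 -60.6  -0.9]
rimNL [ 496.2 -225.5   60. ] [ 4.86e+02 -2.82e+02 -2.00e-01]
rimNR [ 596.9 -245.1   60. ] [ 597.  -245.6   59.4]
latchtip [531.4 -74.8  77. ] [531.4 -74.8  77.1]
scene0 172 312 [547. 444.  27.]
scene0 200 195 [717.  69.  13.]
scene0 270 130 [ 669. -301.   44.]
scene0 320 140 [ 498. -338.   37.]
```

View pics/v2.png

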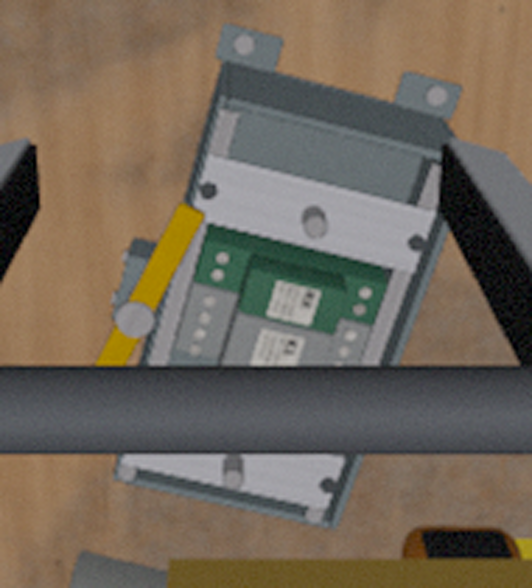

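The studs are 130.1 mm apart, which matches, and the box yaw is about −14.8°. The crop shows the studs at crop (315,220) and (232,475), and the latch slightly open-rotated at about 0.2 rad. Now I'll move above the cover.

Call:
arm_command:
  plan:
    - [1, 0.047, -0.009, 0.005, 0]
    - [1, 0.047, -0.009, 0.005, 0]
    - [1, 0.047, -0.009, 0.005, 0]
    - [1, 0.047, -0.009, 0.005, 0]
    - [1, 0.047, -0.009, 0.005, 0]
    - [1, 0.047, -0.009, 0, 0]
    - [1, 0, 0, 0, 0]
    - [1, 0, 0, 0, 0]
  newtons: 40

```text
clock: 1.2
eef_pos: [496.0, 281.6, 180.2]
eef_rot: [-3.141, 0.0, 1.571]
wrist_force: [-0.4, -0.4, -1.2]
finger_gap: 94.1
finger_force: 0.0
```

```bash
python3 - <<'E'
from h import *
c=shot('wrist','w2'); P=cloud(c); hsv=cv2.cvtColor(c['img'],cv2.COLOR_BGR2HSV)
m=((hsv[...,0]>100)&(hsv[...,0]<125)&(hsv[...,1]>130)&(hsv[...,2]>50)).astype(np.uint8)
n,l,s,ce=cv2.connectedComponentsWithStats(m)
for i in range(1,n):
    if s[i,4]<800: continue
    cs=max(cv2.findContours((l==i).astype(np.uint8),0,1)[0],key=len)[:,0]
    r=cv2.minAreaRect(np.array([ray(c,u,v,5)[:2] for u,v in cs],np.float32)); print(ce[i],r)
k=(P[...,2]>30)&(P[...,2]<46)&(abs(P[...,0]-495)<40)&(abs(P[...,1]-282)<60)&(hsv[...,2]<70)
q=P[k]; print(len(q),cv2.minAreaRect(q[:,:2].astype(np.float32)),np.median(q[:,2]))
s=manip.read_state();print(s['eef_pos'],s['eef_rot'])
E
```

```text
[255.55898876 170.67474867] ((497.49188232421875, 279.2646484375), (68.04054260253906, 168.4315185546875), 1.510168433189392)
[133.8077132  182.40467137] ((347.1201171875, 270.2753601074219), (52.485836029052734, 128.61593627929688), 78.35606384277344)
[266.02826511 288.45808967] ((511.50469970703125, 113.7135009765625), (60.85565185546875, 52.615692138671875), 54.04775619506836)
526 ((497.193359375, 280.0555419921875), (11.022422790527344, 59.231998443603516), 0.29664066433906555) 41.21413084303029
[496.19466367 281.16081175 180.34743297] [-3.14139861e+00  3.04036026e-04  1.57012259e+00]
```

View pics/w2.png

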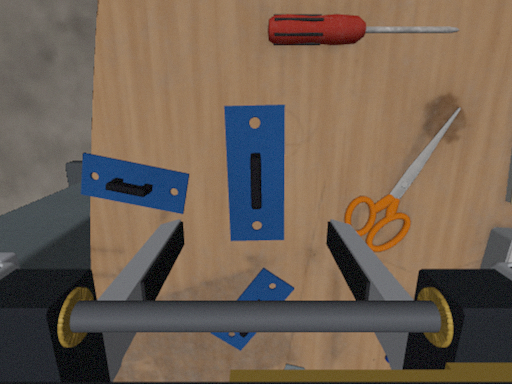

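Image w2 shows the target cover centred at (255,172) with its handle at (256,180), at (497,280) in world. The handle height reads 41 and it measures 59×11, so it matches. Descend and grip.

Call:
arm_command:
  plan:
    - [1, -0.0015, 0.001, 0.05, -0.02]
    - [1, 0, 0, 0.05, 0]
    - [1, 0, 0, 0.04, 0]
    - [1, 0, 0, 0.02, 0]
    - [1, 0, 0, 0.008, 0]
    - [1, 0, 0, 0, 0]
    - [-1, 0, 0, 0, 0]
    - [-1, 0, 0, 0, 0]
    - [-1, 0, 0, 0, 0]
    - [-1, 0, 0, 0, 0]
    - [-1, 0, 0, 0, 0]
    - [-1, 0, 0, 0, 0]
    - [-1, 0, 0, 0, 0]
    - [-1, 0, 0, 0, 0]
  newtons: 50

```text
clock: 3.0
eef_pos: [497.0, 280.5, 12.4]
eef_rot: [-3.142, 0.0, 1.591]
wrist_force: [0.7, 0.9, 0.0]
finger_gap: 17.2
finger_force: 0.0
```

Call:
arm_command:
  plan:
    - [-1, 0, 0, 0, 0]
    - [-1, 0, 0, 0, 0]
    - [-1, 0, 0, 0, 0]
    - [-1, 0, 0, 0, 0]
    - [-1, 0, 0, -0.02, 0]
    - [-1, 0, 0, -0.05, 0]
    - [-1, 0, 0, -0.06, 0]
    - [-1, 0, 0, -0.04, 0]
    - [-1, 0, 0, 0, 0]
    - [-1, 0, 0, 0, 0]

```text
clock: 4.25
eef_pos: [496.4, 280.2, 180.7]
eef_rot: [-3.139, 0.001, 1.591]
wrist_force: [-1.1, -0.2, -3.3]
finger_gap: 11.7
finger_force: 50.0
```

```bash
python3 - <<'E'
from h import *
c=shot('wrist','w3')
s=manip.read_state();print(s['eef_pos'],s['eef_rot'],s['finger_gap'],s['finger_force'],s['wrist_force'])
E
```

```text
[496.27987951 280.15213681 180.38542539] [-3.13868255e+00  1.35693419e-03  1.59078257e+00] 11.902104759022764 49.998952746391296 [-0.25006703 -1.10747081 -3.79950079]
```

View pics/w3.png

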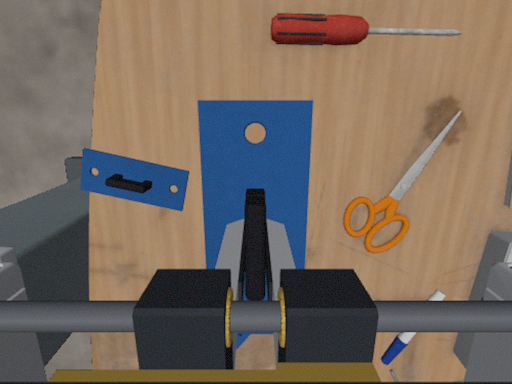

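The cover is held, with the front hole visible at (255,132). I'll compute where that hole and the plate edge sit relative to the TCP.

```bash
python3 - <<'E'
from h import *
c=load('w3');P=cloud(c)
s=manip.read_state();t=s['eef_pos']
hp=P[112:120,240:270].reshape(-1,3);z=np.median(hp[:,2]);print('plate z rel',z-t[2])
Rt=R.from_euler('xyz',s['eef_rot']).as_matrix()
for n,u,v in[('hole',255,132.5),('edgeL',199,101),('edgeR',311.5,101),('rimtop',255.5,122),('rimbot',255.5,143)]:
    p=ray(c,u,v,t[2]-7.3)-t; print(n,(Rt.T@p).round(1))
# stud midpoint target
print('z at several', [P[v,u,2].round(1)-t[2].round(1) for u,v in[(210,110),(300,110),(210,220),(303,220)]])
E
```

```text
plate z rel -7.6898053879619965
hole [64.2  1.2  7.2]
edgeL [ 82.9 -32.7   7.3]
edgeR [82.9 35.3  7.1]
rimtop [70.5  1.5  7.2]
rimbot [57.7  1.5  7.2]
z at several [np.float64(-7.400000000000006), np.float64(-7.300000000000011), np.float64(-6.5), np.float64(-7.900000000000006)]
```

Call:
arm_command:
  plan:
    - [-1, -0.0458, 0.0049, 0, 0]
    - [-1, -0.0458, 0.0049, 0, 0]
    - [-1, -0.0458, 0.0049, 0, 0]
    - [-1, -0.0458, 0.0049, 0, 0]
    - [-1, -0.0458, 0.0049, 0, 0]
    - [-1, -0.0458, 0.0049, 0, 0]
    - [-1, -0.0458, 0.0049, 0, 0]
    - [-1, -0.0458, 0.0049, 0, 0]
    - [-1, -0.0458, 0.0049, 0, 0]
    - [-1, -0.0458, 0.0049, 0, 0]
    - [-1, 0, 0, 0, 0.139]
    - [-1, 0, 0, 0, 0.139]
    - [-1, 0, 0, 0.02, 0]
    - [-1, 0, 0, 0.02, 0]
    - [-1, 0, 0, 0, 0]
    - [-1, 0, 0, 0, 0]

```text
clock: 6.3
eef_pos: [555.2, -176.4, 142.5]
eef_rot: [-3.141, -0.0, 1.313]
wrist_force: [-0.2, 0.2, -3.9]
finger_gap: 11.6
finger_force: 50.0
```

```bash
python3 - <<'E'
from h import *
c=shot('wrist','w4')
s=manip.read_state();print(s['eef_pos'],s['eef_rot'],s['finger_gap'],s['finger_force'],s['wrist_force'])
cv2.imwrite('pics/v4.png',cv2.resize(c['img'][60:310,130:390],None,fx=2.3,fy=2.3,interpolation=2))
E
```

```text
[ 555.32862121 -176.48974079  142.83396512] [3.14122864e+00 5.47772989e-05 1.31280965e+00] 11.62170336946637 49.9989652633667 [-0.78626563 -0.70462453 -3.10168736]
```

View pics/v4.png

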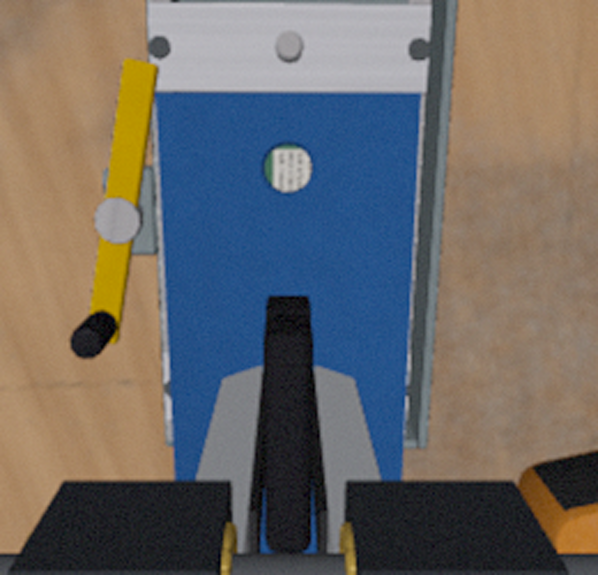

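The crop shows the stud tip at (289,45), the hole at (288,168), the latch axis at (118,220) and the knob top at (90,338).

```bash
python3 - <<'E'
from h import *
c=load('w4');P=cloud(c);s=manip.read_state();t=s['eef_pos'];Rt=R.from_euler('xyz',s['eef_rot']).as_matrix()
def pt(a,b,h): 
    w=ray(c,130+a/2.3,60+b/2.3,h); return w.round(1),(Rt.T@(w-t)).round(2)
for n,a,b,h in[('stud',289,45,77),('hole',288,168,t[2]-7.3),('axis',118,220,77),('knob',90,338,101),('boltL',159,47,65),('boltR',419,49,65),('rimR1',452,20,60),('rimR2',425,440,60),('rimL1',150,30,60),('rimL2',168,440,60)]: print(n,*pt(a,b,h))
E
```

```text
stud [582.2 -79.7  77. ] [100.47   1.29  65.83]
hole [ 572.6 -114.7  135.5] [64.14  0.98  7.3 ]
axis [ 507.3 -121.4   77. ] [ 40.98 -60.5   65.81]
knob [ 491.8 -155.5  101. ] [  4.09 -66.76  41.81]
boltL [537.7 -67.5  65. ] [100.85 -44.85  77.81]
boltR [626.9 -91.7  65. ] [100.23  47.5   77.85]
rimR1 [641.3 -85.   60. ] [110.43  59.72  82.85]
rimR2 [ 598.5 -245.1   60. ] [-55.32  59.18  82.86]
rimL1 [535.6 -60.6  60. ] [107.03 -48.69  82.81]
rimL2 [ 493.1 -217.4   60. ] [-55.4  -49.82  82.82]
```

Call:
arm_command:
  plan:
    - [-1, 0.0183, -0.0003, 0.01, 0.005]
    - [-1, 0.018, 0, 0.01, 0]
    - [-1, 0, 0, 0.015, 0]
    - [-1, 0, 0, 0.012, 0]
    - [-1, 0, 0, 0, 0]
    - [-1, 0, 0, 0, 0]
    - [-1, 0, 0, 0.002, 0]
    - [-1, 0, 0, 0.001, 0]
    - [-1, 0, 0, 0.001, 0]
    - [-1, 0, 0, 0.001, 0]
    - [-1, 0, 0, 0, 0]
  newtons: 25

```text
clock: 7.72
eef_pos: [564.2, -141.3, 90.4]
eef_rot: [-3.141, -0.0, 1.308]
wrist_force: [-0.4, 0.4, -3.2]
finger_gap: 11.5
finger_force: 25.0
```

```bash
python3 - <<'E'
from h import *
c=shot('wrist','w5')
s=manip.read_state();print(s['eef_pos'],s['eef_rot'],s['finger_gap'],s['wrist_force'],s['moment'])
cv2.imwrite('pics/v5.png',cv2.resize(c['img'][90:190,180:330],None,fx=5,fy=5,interpolation=2))
E
```

```text
[ 564.1789012  -141.28064683   90.41903676] [-3.14150936e+00  2.75495641e-05  1.30780766e+00] 11.815775080021883 [-0.23239682  0.64456275 -4.30146035] [-0.02574641  0.02569399  0.02094641]
```

View pics/v5.png

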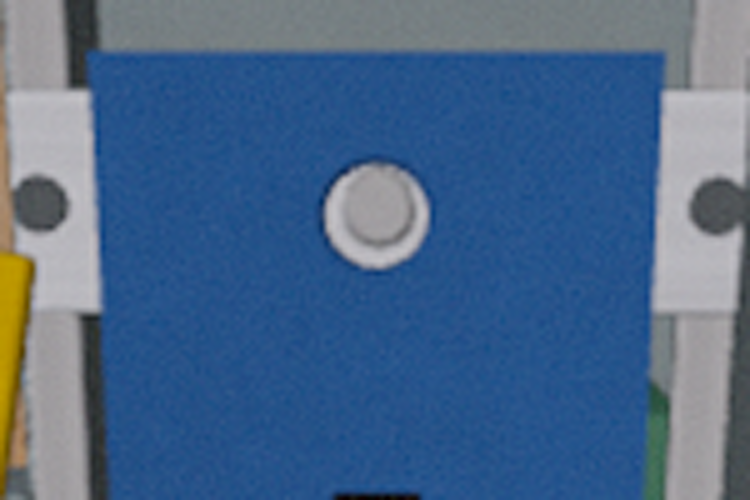

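The stud tip at crop (378,208) sits nearly centred in the hole at (377,215), so it is within 0.5 mm or so once parallax is allowed for. Descend gently.

Call:
arm_command:
  plan:
    - [-1, 0.0004, 0, 0.001, 0]
    - [-1, 0, 0, 0.001, 0]
    - [-1, 0, 0, 0.001, 0]
    - [-1, 0, 0, 0, 0]

```text
clock: 8.28
eef_pos: [564.3, -140.9, 87.3]
eef_rot: [-3.141, -0.0, 1.308]
wrist_force: [-0.9, 1.1, -2.7]
finger_gap: 12.1
finger_force: 25.0
```

Call:
arm_command:
  plan:
    - [-1, 0, 0, 0.001, 0]
    - [-1, 0, 0, 0.001, 0]
    - [-1, 0, 0, 0, 0]

```text
clock: 8.65
eef_pos: [564.2, -140.9, 85.3]
eef_rot: [-3.141, 0.0, 1.308]
wrist_force: [-0.6, -0.7, -2.5]
finger_gap: 11.9
finger_force: 25.0
```

No contact force with the underside about 4 mm below the tips, so both studs are in the holes. Continue down.

Call:
arm_command:
  plan:
    - [-1, 0, 0, 0.0015, 0]
    - [-1, 0, 0, 0.0015, 0]
    - [-1, 0, 0, 0.0015, 0]
    - [-1, 0, 0, 0.0015, 0]
    - [-1, 0, 0, 0, 0]

```text
clock: 9.28
eef_pos: [564.3, -140.9, 79.3]
eef_rot: [-3.141, 0.0, 1.308]
wrist_force: [-0.7, 0.2, -3.0]
finger_gap: 12.0
finger_force: 25.0
```

Call:
arm_command:
  plan:
    - [-1, 0, 0, 0.0007, 0]
    - [-1, 0, 0, 0.0007, 0]
    - [-1, 0, 0, 0, 0]

```text
clock: 9.65
eef_pos: [564.3, -140.9, 78.0]
eef_rot: [-3.141, -0.0, 1.308]
wrist_force: [0.4, -0.5, -2.9]
finger_gap: 11.8
finger_force: 25.0
```

Call:
arm_command:
  plan:
    - [-0.2, 0, 0, 0, 0]
    - [-0.2, 0, 0, 0, 0]
    - [-0.2, 0, 0, 0, 0]
    - [-0.2, 0, 0, 0, 0]
    - [-0.2, 0, 0, 0, 0]
    - [-0.2, 0, 0, -0.005, 0]
    - [-0.2, 0, 0, -0.02, 0]
    - [-0.2, 0, 0, -0.04, 0]
    - [-0.2, 0, 0, -0.04, 0]
    - [-0.2, 0, 0, 0, 0]
    - [-0.2, 0, 0, 0, 0]

```text
clock: 11.02
eef_pos: [564.0, -140.8, 182.3]
eef_rot: [-3.141, -0.0, 1.308]
wrist_force: [0.4, -0.5, 0.4]
finger_gap: 37.3
finger_force: 0.0
```

```bash
python3 - <<'E'
from h import *
c=shot('wrist','w6'); P=cloud(c); hsv=cv2.cvtColor(c['img'],cv2.COLOR_BGR2HSV)
s=manip.read_state();t=s['eef_pos'];Rt=R.from_euler('xyz',s['eef_rot']).as_matrix();print(t,s['eef_rot'],s['finger_gap'],s['joints'].round(2))
m=((hsv[...,0]>100)&(hsv[...,0]<125)&(hsv[...,1]>130)&(P[...,2]>50)&(P[...,2]<90))
q=P[m]; A=np.c_[q[:,:2]-q[:,:2].mean(0),np.ones(len(q))]; print('cover top plane',np.linalg.lstsq(A,q[:,2],rcond=None)[0].round(4))
k=(abs(P[...,2]-100)<5)&(hsv[...,2]<70)&(np.hypot(P[...,0]-495,P[...,1]+156)<30)
q=P[k]; print(len(q),q.mean(0) if len(q) else '', (Rt.T@(q.mean(0)-t)).round(1) if len(q) else '')
cv2.imwrite('pics/v6.png',cv2.resize(c['img'],None,fx=1.5,fy=1.5,interpolation=2))
E
```

```text
[ 563.81857796 -140.75107444  181.8856572 ] [-3.13976730e+00 -6.52808664e-05  1.30774966e+00] 37.85919384741257 [-0.31  0.39  1.46 -0.    1.3  -0.04]
cover top plane [-1.6000e-03  8.0000e-04  6.9461e+01]
119 [ 490.13124548 -155.59459216   99.65235897] [-33.5 -67.1  82.4]
```

View pics/v6.png

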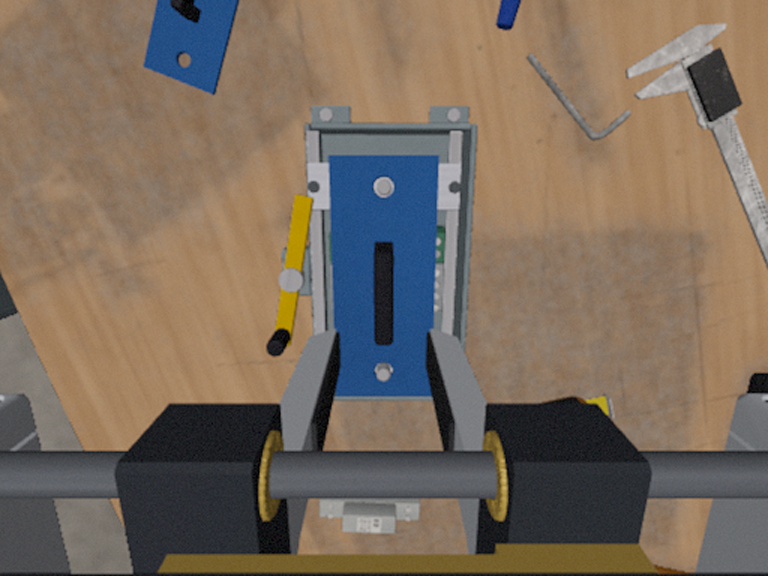

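The cover is home. Both stud tips show through the holes, at (384,186) and (383,371), and the top plane is at z≈69.5 with a tilt under 0.002. The knob is at (278,342). Next I'll straddle and grip the knob.

Call:
arm_command:
  plan:
    - [-0.2, -0.018, -0.034, 0, 0]
    - [-0.2, -0.017, -0.034, 0, 0]
    - [-0.2, 0, 0, 0, 0.18]
    - [-0.2, 0, 0, 0, 0]
    - [-0.2, 0, 0, 0.04, 0]
    - [-0.2, 0, 0, 0.04, 0]
    - [-0.2, 0, 0, 0.015, 0]
    - [-0.2, 0, 0, 0.005, 0]
    - [-0.2, 0, 0, 0, 0]
    - [-1, 0, 0, 0, 0]
    - [-1, 0, 0, 0, 0]
    - [-1, 0, 0, 0, 0]
    - [-1, 0, 0, 0, 0]
    - [-1, 0, 0, 0, 0]
    - [-1, 0, 0, 0, 0]
  newtons: 8

```text
clock: 12.95
eef_pos: [489.6, -157.1, 83.3]
eef_rot: [3.141, 0.0, 1.128]
wrist_force: [-2.3, -0.4, 5.8]
finger_gap: 11.4
finger_force: 8.0
```

Call:
arm_command:
  plan:
    - [-1, 0, 0, -0.003, 0]
    - [-1, 0.0002, -0.004, 0, 0.1]
    - [-1, 0.0002, -0.004, 0, 0.1]
    - [-1, 0.0002, -0.004, 0, 0.1]
    - [-1, 0, 0, 0, 0]

```text
clock: 13.58
eef_pos: [479.0, -149.9, 85.3]
eef_rot: [-3.14, 0.001, 0.828]
wrist_force: [0.4, 2.0, -10.5]
finger_gap: 11.6
finger_force: 8.0
```

Call:
arm_command:
  plan:
    - [-1, 0.0002, -0.004, 0.001, 0.1]
    - [-1, 0.0002, -0.004, 0, 0.1]
    - [-1, 0.0002, -0.004, 0, 0.1]
    - [-1, 0.0002, -0.004, 0, 0.1]
    - [-1, 0.0002, -0.004, 0, 0.1]
    - [-1, 0.0002, -0.004, 0, 0.1]
    - [-1, 0.0002, -0.004, 0, 0.1]
    - [-1, 0.0002, -0.004, 0, 0.1]
    - [-1, 0.0002, -0.004, 0, 0.1]
    - [-1, 0.0002, -0.004, 0, 0.1]
    - [-1, 0, -0.002, 0, 0.03]
    - [-1, 0, 0, 0, 0]
    - [-1, 0, 0, 0, 0]

```text
clock: 15.2
eef_pos: [467.6, -112.0, 85.1]
eef_rot: [-3.141, 0.0, -0.2]
wrist_force: [-1.6, -0.9, -2.0]
finger_gap: 11.4
finger_force: 8.0
```

The knob is at about 1.54 rad. Release and retreat.

Call:
arm_command:
  plan:
    - [-0.3, 0, 0, 0, 0]
    - [-0.3, 0, 0, 0, 0]
    - [-0.3, 0, 0, 0, 0]
    - [-0.3, 0, 0, 0, 0]
    - [-0.3, 0, 0, 0, 0]
    - [-0.3, 0, 0, -0.02, 0]
    - [-0.3, 0, 0, -0.04, 0]
    - [-0.3, 0, 0, -0.05, 0]
    - [-0.3, 0, 0, -0.03, 0]
    - [-0.3, 0, 0, 0, 0]
    - [-0.3, 0, 0, 0, 0]

```text
clock: 16.58
eef_pos: [467.2, -111.9, 224.0]
eef_rot: [-3.141, 0.001, -0.202]
wrist_force: [0.0, 0.2, -0.5]
finger_gap: 33.1
finger_force: 0.0
```

```bash
python3 - <<'E'
from h import *
c=shot('wrist','w7'); d=shot('scene','s7'); P=cloud(c); hsv=cv2.cvtColor(c['img'],cv2.COLOR_BGR2HSV)
s=manip.read_state();print(s['eef_pos'],s['finger_gap'],s['wrist_force'])
m=((hsv[...,0]>100)&(hsv[...,0]<125)&(hsv[...,1]>130)&(P[...,2]>50)&(P[...,2]<90)); print('cover z',np.median(P[m][:,2]))
cv2.imwrite('pics/v7.png',np.hstack([cv2.resize(c['img'],(400,300)),cv2.resize(d['img'][100:250,170:370],(400,300))]))
E
```

```text
[ 467.151629   -111.86423001  223.79856373] 32.827695834925336 [ 0.34026181  0.79289531 -0.51114892]
cover z 69.42856354883196
```

View pics/v7.png

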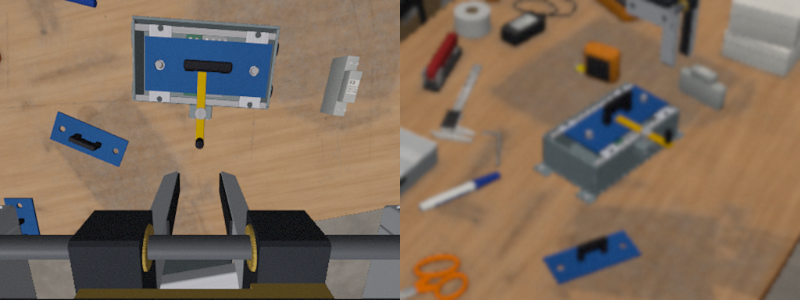

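The picture shows the cover flat with both studs through, at (160,65) and (254,71). The latch runs from the knob at (199,143) across the cover's edge to the handle at (207,67). The gripper is clear, so I'm handing in.

```bash
python3 -c "
from cell import ticket
print(ticket.sign_off())"
```

```text
the job is handed in; nothing more can be done
None
```

The job is handed in, with no verdict returned: the cover is flat and home on both studs, the latch is swung to about 1.54 rad over its edge, and the gripper is clear, with no contact with the bystanders along the way.

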